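# Tare the balance that holds the stones

## Robot

A 6-joint arm with a two-finger parallel gripper is mounted at the origin on a cart in front of the work surface, level with it; the furniture and walls round the work are solid. World frame = base frame: x ahead of the robot, y to its left, z up, the work surface at z = 0. Lengths are in m, angles in degrees, forces in N, time in s.
With the tool pointing down it reaches from about 0.325 to 0.85 m from the base axis. Payload 15.5 kg.
Tool frame: the origin (TCP) lies at the very end of the fingers, on their centre line; the grasp point (between the pads) lies arm.grip_depth behind it (arm.grip_depth is the distance from the TCP to the grasp point, in m); z points along the fingers, y is the direction in which the jaws open and shut (so a half turn about z gives the same grasp; the last joint's range is limited). The gripper opens to 91 mm and grips with 3 to 60 N. Pads are 32 mm wide; open, the fingers measure 118 mm over their backs; the gripper's body (76 mm by 178 mm) begins 60 mm behind the grasp point.
Start: joints at [69.528, 28.281, 77.091, -0, 74.628, -5.472], TCP at [0.162, 0.604, 0.214] pointing down, gripper open.
Joint ranges: [-166.48, 166.48], [-47.26, 123.95], [12.59, 153.08], [-70.14, 250.14], [6.76, 159.57], [-176.63, 176.63]. Speed limits (degrees/s): [108.29, 108.29, 147.25, 172.46, 172.46, 172.46].

## Interface

Orientations are given as a 3x3 rotation matrix whose columns are the frame's x, y, z axes.
In Python, from rig import arm gives the robot as it stands. Calls block until the motion is done:
- arm.move_to(position, orientation): joint-space move of the TCP to a pose.
- arm.move_l(position, orientation=None, feed=0.15): straight line of the TCP; orientation=None keeps the orientation; feed is the mean speed in m/s.
- arm.move_joints(angles): joint-space move.
- arm.grip(opening): finger opening in m; the grip force is fixed at half the most; returns when the fingers have stopped.
- arm.sleep(seconds).
- arm.solve_ik(position, orientation): joint angles nearest the present ones, or None.
- arm.snapshot(name): name is "scene" or "top" or "wrist"; returns the picture (400x640x3 uint8, red, green, blue); there is no depth.
- arm.get_calibration(name): a dict with "intrinsics" (3x3 intrinsics, pixels), "k1" (the pictures are not rectified: a ray, as slopes to the right and down, at radius r is drawn at 1 + k1 r^2 times it, then the intrinsics apply), "cam_to_world" (4x4, takes a point from camera to world coordinates). Camera axes: x right, y down, z forward; pixel columns grow to the right and rows downward; lengths in m; the calibration is good to about 2 mm. A picture is of the moment at which its call begins: read the wrist's pose just before it. get_calibration takes no time and is no camera call; for the wrist camera it gives the pose at the moment of the call.
A pose or a line that the arm cannot do raises arm.Unreachable and nothing moves.
- arm.sign_off(): hands the job in, once; it reports no verdict.
Readings, each from a call of its own:
- arm.current_t(): time.
- arm.current_joint_positions(): joint angles.
- arm.current_dq(): joint speeds.
- arm.current_tau(): joint torques, N m.
- arm.current_ee_pos(): TCP position.
- arm.current_tool_rot(): TCP orientation.
- arm.current_force(): force on the tool from outside, world axes, zero at the start.
- arm.current_torque(): the same for the moment, N m.
- arm.current_width(): finger opening in m.
Only numpy, scipy, OpenCV 4.12 (cv2) and the standard library are available. Lean on these libraries where they do the work, as an engineer would, in place of code of your own. Each camera call takes 0.05 s, during which the arm holds its last target.

## Task

Two balances stand on the bench: tare the one whose pan carries the tin of coloured stones by lightly pressing its green key with the fingertips, keeping it down for a good second, then let go and draw the hand well clear. Press no other key, do not touch the other balance, the tin, the ring box, or the bottle and loupe in front, and do not shift or lift anything.

Things in the scene. Friction and masses are not known exactly. Their poses are not given: they have to be found in the camera images.
- stone_balance: White bench balance 200 (x) x 170 (y) x 54 mm, 0.9 kg, loose on rubber feet; origin: centre of its underside; z up, -x its key side. Casing top at z = 42 mm; steel pan 110 mm across, centred at x = +35, top z = 54; grey display at x = -40. Round keys at x = -75: red y = +54, green y = 0, blue y = -54 mm. This one carries the tin of stones.
- box_balance: White bench balance 200 (x) x 170 (y) x 54 mm, 0.9 kg, loose on rubber feet; origin: centre of its underside; z up, -x its key side. Casing top at z = 42 mm; steel pan 110 mm across, centred at x = +35, top z = 54; grey display at x = -40. Round keys at x = -75: red y = +54, green y = 0, blue y = -54 mm. This one carries the ring box.
- stone_balance_power_top (a point): Centre of the top of the red key of the balance with the tin of stones: key 24 mm across, its top 52 mm above the table when released (10 mm proud of the casing) and 46 mm when fully down; the point moves with the key.
- stone_balance_power (a joint): Travel of the red key of the balance with the tin of stones: 0 released, up to 0.006 m fully down (straight down). It is sprung: about 0.6 N to start it, 4.2 N fully down; it counts as pressed from 0.003 m (about 2.4 N) and springs back when let go.
- stone_balance_tare_top (a point): Centre of the top of the green key of the balance with the tin of stones: key 24 mm across, its top 52 mm above the table when released (10 mm proud of the casing) and 46 mm when fully down; the point moves with the key.
- stone_balance_tare (a joint): Travel of the green key of the balance with the tin of stones: 0 released, up to 0.006 m fully down (straight down). It is sprung: about 0.6 N to start it, 4.2 N fully down; it counts as pressed from 0.003 m (about 2.4 N) and springs back when let go.
- stone_balance_unit_top (a point): Centre of the top of the blue key of the balance with the tin of stones: key 24 mm across, its top 52 mm above the table when released (10 mm proud of the casing) and 46 mm when fully down; the point moves with the key.
- stone_balance_unit (a joint): Travel of the blue key of the balance with the tin of stones: 0 released, up to 0.006 m fully down (straight down). It is sprung: about 0.6 N to start it, 4.2 N fully down; it counts as pressed from 0.003 m (about 2.4 N) and springs back when let go.
- box_balance_power_top (a point): Centre of the top of the red key of the balance with the ring box: key 24 mm across, its top 52 mm above the table when released (10 mm proud of the casing) and 46 mm when fully down; the point moves with the key.
- box_balance_power (a joint): Travel of the red key of the balance with the ring box: 0 released, up to 0.006 m fully down (straight down). It is sprung: about 0.6 N to start it, 4.2 N fully down; it counts as pressed from 0.003 m (about 2.4 N) and springs back when let go.
- box_balance_tare_top (a point): Centre of the top of the green key of the balance with the ring box: key 24 mm across, its top 52 mm above the table when released (10 mm proud of the casing) and 46 mm when fully down; the point moves with the key.
- box_balance_tare (a joint): Travel of the green key of the balance with the ring box: 0 released, up to 0.006 m fully down (straight down). It is sprung: about 0.6 N to start it, 4.2 N fully down; it counts as pressed from 0.003 m (about 2.4 N) and springs back when let go.
- box_balance_unit_top (a point): Centre of the top of the blue key of the balance with the ring box: key 24 mm across, its top 52 mm above the table when released (10 mm proud of the casing) and 46 mm when fully down; the point moves with the key.
- box_balance_unit (a joint): Travel of the blue key of the balance with the ring box: 0 released, up to 0.006 m fully down (straight down). It is sprung: about 0.6 N to start it, 4.2 N fully down; it counts as pressed from 0.003 m (about 2.4 N) and springs back when let go.
- stone_tin: Small round open tin with red and green stones, 56 mm across, 10 mm high, about 30 g, loose on the pan; origin: centre of its underside, z up.
- ring_case: Closed white ring box, 54 x 50 x 43 mm, loose on the other balance's pan; origin: centre of its underside, z up.
- amber_bottle: Amber dropper bottle with black cap, 34 mm across, 94 mm tall, standing loose in front of the balances; origin: centre of its underside, z up.
- eye_loupe: White ring-shaped loupe on a black foot, 20 x 32 x 26 mm, standing loose in front of the balances; origin: centre of its underside, z up.
Things that resemble listed ones, but are neither listed nor needed, are in the scene too. There is more than one size of the stone_tin; the one meant has the size given above.

How it is judged:
By the outcome, as a careful person would: the job done as asked, in the order asked, and still so for the second after the job is handed in, with the robot touching nothing.
It also fails if it takes over 32 s, if anything falls off the work surface, if the arm or the gripper's body presses on something with over 40 N, if the wrist force passes 120 N, or if a joint passes its speed limit or range.

## Working session

There is one attempt and no reset: what is moved stays moved. The work goes in short steps, each a Python script; the robot and the scene stay as the last script left them, time stands still between calls to the robot, and variables do not carry over. Pictures are saved under pics/ and viewed, and the job is handed in when it is done.

```bash
mkdir -p pics; ls; python3 - <<'E'
from rig import arm
import cv2
for n in ["scene","top","wrist"]:
    c=arm.get_calibration(n); print(n,c)
    im=arm.snapshot(n); cv2.imwrite(f"pics/{n}0.png",im[:,:,::-1])
print(arm.current_t(),arm.grip_depth,arm.current_tool_rot(),arm.current_force())
E
```

```text
pics
scene {'intrinsics': array([[468.24130643,   0.        , 324.67334587],
       [  0.        , 468.24130643, 201.80226987],
       [  0.        ,   0.        ,   1.        ]]), 'k1': 0.003065841635103512, 'cam_to_world': array([[ 0.86754309,  0.39501326, -0.30221436,  0.8782032 ],
       [ 0.49726755, -0.70072953,  0.51156925, -0.58067149],
       [-0.00969389, -0.59408976, -0.80434034,  0.9939598 ],
       [ 0.        ,  0.        ,  0.        ,  1.        ]])}
top {'intrinsics': array([[391.43771992,   0.        , 321.36347994],
       [  0.        , 391.43771992, 204.18780819],
       [  0.        ,   0.        ,   1.        ]]), 'k1': -0.057849699451004814, 'cam_to_world': array([[-0.02774115, -0.99517347,  0.09412862,  0.44201727],
       [-0.9994064 ,  0.02568783, -0.02295626,  0.014211  ],
       [ 0.0204275 , -0.09470958, -0.99529534,  0.97550789],
       [ 0.        ,  0.        ,  0.        ,  1.        ]])}
wrist {'intrinsics': array([[325.68027429,   0.        , 314.98860553],
       [  0.        , 325.68027429, 203.60833561],
       [  0.        ,   0.        ,   1.        ]]), 'k1': -0.0025304257176723016, 'cam_to_world': array([[ 2.58341986e-01,  9.37042675e-01,  2.34969027e-01,
         9.52709858e-02],
       [ 9.66053418e-01, -2.50467757e-01, -6.32984730e-02,
         6.20402622e-01],
       [-4.61205181e-04,  2.43345285e-01, -9.69939616e-01,
         3.85023659e-01],
       [ 0.00000000e+00,  0.00000000e+00,  0.00000000e+00,
         1.00000000e+00]])}
0.15 0.0188 [[-9.65923779e-01  2.58826471e-01 -3.33969961e-04]
 [ 2.58826672e-01  9.65923352e-01 -9.12559580e-04]
 [ 8.63948082e-05 -9.67903331e-04 -9.99999528e-01]] [-0.39784473 -0.48811087 -0.25001336]
```

View pics/scene0.png

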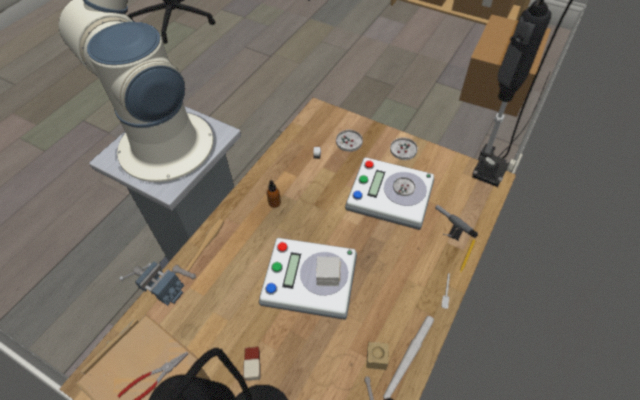

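View pics/top0.png

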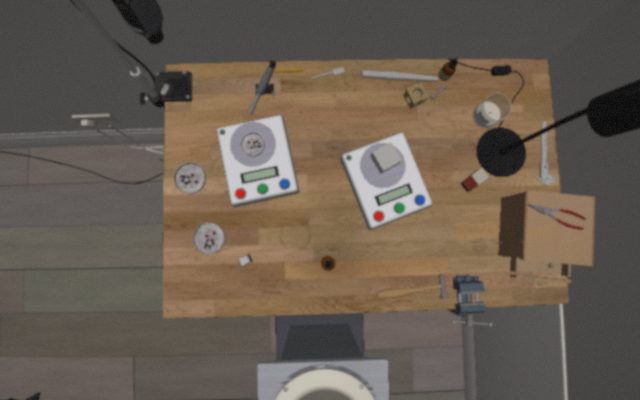

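View pics/wrist0.png

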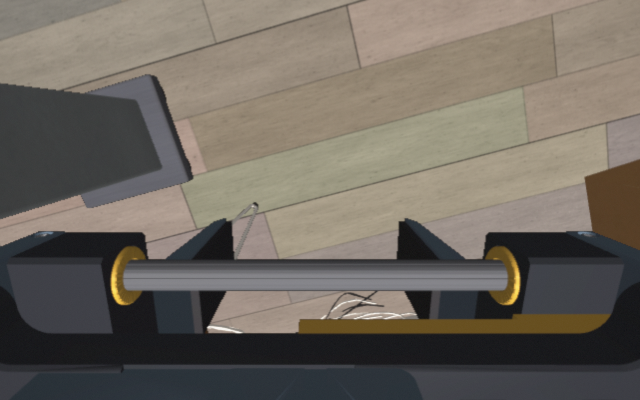

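The top view shows two balances: the left one at (257,160) with a round tin on its pan at (254,145), and the right one at (387,180) with a box on its pan at (387,158). Two more tins stand on the table at (190,178) and (209,238). I'll take key centroids in both views, triangulate them, and view an enlarged crop.

```bash
cat > h.py <<'E'
import numpy as np, cv2
def ray(c,u,v):
    K=c["intrinsics"];k=c["k1"]
    d=np.array([(u-K[0,2])/K[0,0],(v-K[1,2])/K[1,1]]);p=d.copy()
    for _ in range(20): p=d/(1+k*(p@p))
    T=c["cam_to_world"]; w=T[:3,:3]@np.array([p[0],p[1],1]); return T[:3,3],w/np.linalg.norm(w)
def plane(c,u,v,z):
    o,w=ray(c,u,v); return o+w*(z-o[2])/w[2]
def tri(c1,a,c2,b):
    o1,w1=ray(c1,*a);o2,w2=ray(c2,*b)
    s=np.linalg.lstsq(np.c_[w1,-w2],o2-o1,rcond=None)[0]
    p,q=o1+w1*s[0],o2+w2*s[1]; return (p+q)/2,np.linalg.norm(p-q)
def project(c,P):
    T=np.linalg.inv(c["cam_to_world"]);q=T[:3,:3]@P+T[:3,3];p=q[:2]/q[2];p=p*(1+c["k1"]*(p@p))
    K=c["intrinsics"];return K[0,0]*p[0]+K[0,2],K[1,1]*p[1]+K[1,2]
def blobs(im,col,amin=25):
    h=cv2.cvtColor(im,cv2.COLOR_RGB2HSV)
    r={'red':[((0,150,90),(6,255,255)),((172,150,90),(180,255,255))],'green':[((50,120,50),(80,255,255))],'blue':[((100,130,70),(120,255,255))]}[col]
    m=sum(cv2.inRange(h,np.array(a),np.array(b)) for a,b in r)
    n,l,s,ce=cv2.connectedComponentsWithStats(m)
    return [(tuple(np.round(ce[i],1)),int(s[i,4]),tuple(s[i,2:4])) for i in range(1,n) if s[i,4]>=amin]
E
python3 - <<'E'
from rig import arm
from h import *
for n in ["scene","top"]:
    im=cv2.imread(f"pics/{n}0.png")[:,:,::-1].copy(); c=arm.get_calibration(n)
    for col in ['red','green','blue']:
        for b in blobs(im,col): print(n,col,b,plane(c,*b[0],.052).round(4))
a=cv2.imread("pics/top0.png")[105:270,165:300]; b=cv2.imread("pics/scene0.png")[120:235,320:445]
cv2.imwrite("pics/crop0.png",np.hstack([cv2.resize(a,(440,540),interpolation=2),cv2.resize(b,(360,331),interpolation=2) if 0 else cv2.resize(b,(350,540),interpolation=2)]))
E
```

```text
scene red ((np.float64(368.9), np.float64(163.8)), 34, (np.int32(7), np.int32(6))) [0.5642 0.1851 0.052 ]
scene red ((np.float64(281.8), np.float64(246.4)), 57, (np.int32(9), np.int32(8))) [ 0.5014 -0.1433  0.052 ]
scene red ((np.float64(251.7), np.float64(353.0)), 125, (np.int32(14), np.int32(11))) [ 0.5847 -0.3838  0.052 ]
scene red ((np.float64(132.9), np.float64(383.6)), 98, (np.int32(32), np.int32(24))) [ 0.4177 -0.5475  0.052 ]
scene red ((np.float64(145.6), np.float64(392.2)), 67, (np.int32(21), np.int32(17))) [ 0.4504 -0.5473  0.052 ]
scene green ((np.float64(363.2), np.float64(178.8)), 36, (np.int32(7), np.int32(6))) [0.5744 0.1318 0.052 ]
scene green ((np.float64(276.6), np.float64(266.5)), 56, (np.int32(8), np.int32(8))) [ 0.52   -0.1937  0.052 ]
scene blue ((np.float64(357.3), np.float64(194.4)), 43, (np.int32(8), np.int32(7))) [0.5846 0.0791 0.052 ]
scene blue ((np.float64(270.7), np.float64(287.9)), 69, (np.int32(10), np.int32(9))) [ 0.538  -0.2447  0.052 ]
top red ((np.float64(469.8), np.float64(183.1)), 79, (np.int32(11), np.int32(12))) [ 0.5714 -0.3681  0.052 ]
top red ((np.float64(239.8), np.float64(193.0)), 51, (np.int32(9), np.int32(9))) [0.561  0.1857 0.052 ]
top red ((np.float64(573.8), np.float64(213.7)), 26, (np.int32(20), np.int32(8))) [ 0.4898 -0.6273  0.052 ]
top red ((np.float64(378.5), np.float64(215.5)), 52, (np.int32(8), np.int32(8))) [ 0.4989 -0.142   0.052 ]
top red ((np.float64(570.1), np.float64(225.3)), 31, (np.int32(23), np.int32(8))) [ 0.4617 -0.6151  0.052 ]
top green ((np.float64(261.9), np.float64(188.3)), 51, (np.int32(9), np.int32(8))) [0.5709 0.1331 0.052 ]
top green ((np.float64(399.2), np.float64(207.4)), 49, (np.int32(8), np.int32(8))) [ 0.5169 -0.1924  0.052 ]
top blue ((np.float64(284.0), np.float64(183.4)), 55, (np.int32(9), np.int32(8))) [0.5813 0.0804 0.052 ]
top blue ((np.float64(419.6), np.float64(199.5)), 53, (np.int32(8), np.int32(8))) [ 0.5346 -0.2426  0.052 ]
```

View pics/crop0.png

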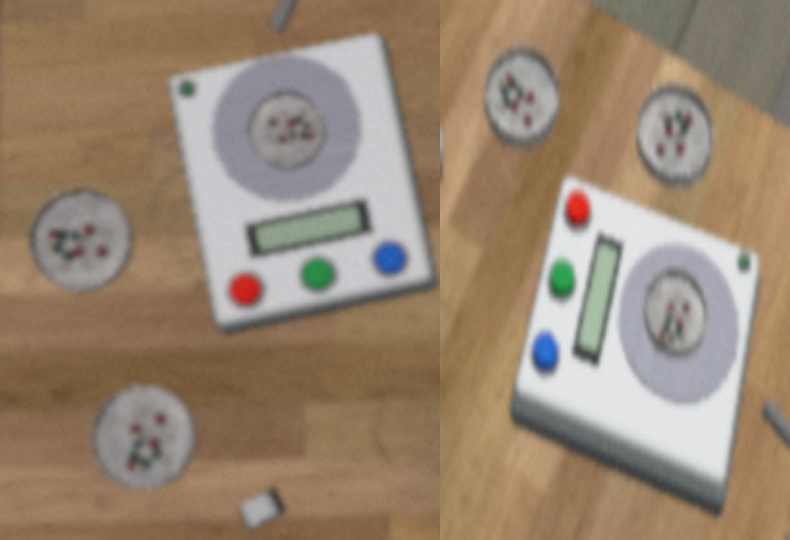

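Candidates are the tin at (254,145), on the pan of the left balance and about 56 mm across, and the larger tins on the bare table at (190,178) and (209,238). The crop confirms that the left balance carries the smaller tin of red and green stones, and the other one carries the white box. Its green key is at top (262,188) and scene (363,179), about (0.573, 0.132) in world coordinates. The key spacing comes out at 53.5 mm against 54 mm given. Next I'll close the gripper, hover, and check with the wrist camera.

```bash
python3 - <<'E'
from rig import arm
from h import *
S=arm.get_calibration("scene");T=arm.get_calibration("top")
P={}
for k,a,b in [("red",(368.9,163.8),(239.8,193)),("green",(363.2,178.8),(261.9,188.3)),("blue",(357.3,194.4),(284,183.4))]:
    P[k],g=tri(S,a,T,b); print(k,P[k].round(4),g.round(4))
y=P["red"]-P["blue"]; y[2]=0; print("span",np.linalg.norm(y)); y/=np.linalg.norm(y)
x=np.array([y[1],-y[0],0]); print("yaw",np.degrees(np.arctan2(x[1],x[0])))
R=np.c_[-x,y,[0,0,-1]]
g=np.array([.5727,.1325,0]); np.savez("pose.npz",R=R,x=x,y=y)
arm.grip(0.0); print(arm.current_width(),arm.current_t())
h=g+.055*x; h[2]=.2
print(arm.solve_ik(h,R))
arm.move_to(h,R); arm.sleep(.2)
c=arm.get_calibration("wrist"); im=arm.snapshot("wrist"); cv2.imwrite("pics/wrist1.png",im[:,:,::-1])
for col in ['red','green','blue']:
    for b in blobs(im,col): print(col,b,plane(c,*b[0],.052).round(4))
print(arm.current_t(),arm.current_ee_pos(),arm.current_force())
np.save("wc1.npy",c,allow_pickle=True)
E
```

```text
red [0.5623 0.187  0.0486] 0.0022
green [0.5723 0.1343 0.0478] 0.002
blue [0.5827 0.0813 0.048 ] 0.0018
span 0.10766705999099263
yaw 10.887670921146693
-7.783913916451998e-05 1.5167
[ 7.52364573e+00  3.04500696e+01  7.54028733e+01 -2.54444375e-14
  7.41470571e+01 -9.33640252e+01]
red ((np.float64(26.1), np.float64(3.3)), 150, (np.int32(25), np.int32(9))) [ 0.508  -0.1384  0.052 ]
red ((np.float64(483.3), np.float64(29.6)), 26, (np.int32(7), np.int32(6))) [0.4519 0.2623 0.052 ]
red ((np.float64(461.8), np.float64(43.0)), 45, (np.int32(8), np.int32(9))) [0.4662 0.2467 0.052 ]
red ((np.float64(471.9), np.float64(57.4)), 38, (np.int32(7), np.int32(6))) [0.476  0.2593 0.052 ]
red ((np.float64(452.3), np.float64(60.8)), 39, (np.int32(7), np.int32(7))) [0.4822 0.2426 0.052 ]
red ((np.float64(370.9), np.float64(136.1)), 457, (np.int32(25), np.int32(25))) [0.5619 0.1852 0.052 ]
red ((np.float64(456.7), np.float64(187.6)), 29, (np.int32(6), np.int32(6))) [0.5948 0.2812 0.052 ]
red ((np.float64(472.1), np.float64(191.2)), 32, (np.int32(7), np.int32(6))) [0.5954 0.2975 0.052 ]
red ((np.float64(461.1), np.float64(203.3)), 26, (np.int32(5), np.int32(6))) [0.6095 0.2903 0.052 ]
green ((np.float64(315.3), np.float64(136.2)), 444, (np.int32(24), np.int32(25))) [0.5722 0.1327 0.052 ]
green ((np.float64(97.2), np.float64(166.2)), 63, (np.int32(9), np.int32(9))) [ 0.6413 -0.0725  0.052 ]
blue ((np.float64(259.7), np.float64(136.0)), 462, (np.int32(25), np.int32(25))) [0.5821 0.0802 0.052 ]
4.1 [0.62657866 0.14330357 0.19998796] [ 0.06849386  0.43949325 -0.00965426]
```

View pics/wrist1.png

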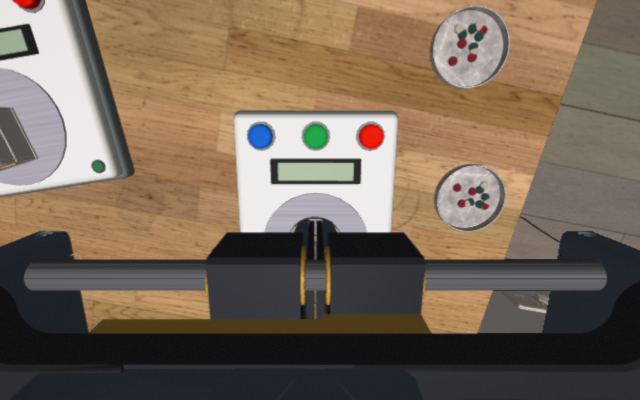

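The wrist view shows the green key at (315,136), with red at (371,136), blue at (260,136), and the display behind it. This puts the key at (0.5722, 0.1327), within 1 mm of the first measurement. I'll press it in small steps with force feedback.

```bash
python3 - <<'E'
from rig import arm
import numpy as np
d=np.load("pose.npz");R=d["R"]
g=np.array([.5723,.1327,0.])
at=lambda z:np.array([g[0],g[1],z])
arm.move_to(at(.13),R)
arm.move_l(at(.060),R,feed=.08); arm.sleep(.3)
F=lambda:np.mean([arm.current_force() for _ in range(5)],axis=0)
f0=F(); print("t",arm.current_t(),arm.current_ee_pos(),f0)
z=.060
for z in [.054,.0525,.0515,.0505,.0495,.0488,.0481,.0475,.0470]:
    arm.move_l(at(z),R,feed=.02); arm.sleep(.08)
    f=F()-f0; print(round(arm.current_t(),2),z,arm.current_ee_pos().round(4),f.round(2))
    if f[2]>3.3: break
for _ in range(7):
    arm.sleep(.2); print(round(arm.current_t(),2),arm.current_ee_pos()[2].round(4),(F()-f0).round(2))
E
```

```text
t 5.875 [0.5724059  0.13271025 0.06027729] [-0.22962961 -0.04706003 -0.49513859]
6.41 0.054 [0.5723 0.1327 0.054 ] [ 0.11 -0.13  0.51]
6.74 0.0525 [0.5723 0.1327 0.0525] [ 0.41 -0.21 -0.03]
7.08 0.0515 [0.5724 0.1327 0.0515] [-0.01  0.27  0.94]
7.41 0.0505 [0.5724 0.1327 0.0505] [0.24 0.81 2.1 ]
7.74 0.0495 [0.5724 0.1327 0.0495] [ 2.02 -0.24  2.46]
8.07 0.0488 [0.5724 0.1327 0.0488] [1.72 0.35 3.16]
8.41 0.0481 [0.5724 0.1327 0.0481] [0.9  0.74 2.56]
8.74 0.0475 [0.5724 0.1327 0.0475] [ 2.13 -0.52  3.88]
8.94 0.0475 [ 1.1  -0.32  4.1 ]
9.14 0.0475 [1.54 1.35 4.49]
9.34 0.0475 [2.39 0.62 3.67]
9.54 0.0475 [ 1.92 -1.02  2.87]
9.74 0.0475 [ 1.62 -0.3   3.22]
9.94 0.0475 [2.51 0.08 2.6 ]
10.14 0.0475 [2.34 1.22 3.81]
```

Force held around 3.5 N, which is the expected 3.3 N at 4.5 mm of travel, for well over a second. Now I'll release straight up and withdraw.

```bash
python3 - <<'E'
from rig import arm
from h import *
d=np.load("pose.npz");R=d["R"];x=d["x"]
arm.sleep(.2)
arm.move_l([.5723,.1327,.06],R,feed=.03)
arm.move_l([.5723,.1327,.2],R,feed=.15)
h=np.array([.5723,.1327,0])+.055*x; h[2]=.2
arm.move_l(h,R); arm.sleep(.2)
c=arm.get_calibration("wrist"); im=arm.snapshot("wrist"); cv2.imwrite("pics/wrist2.png",im[:,:,::-1])
for col in ['red','green','blue']:
    for b in blobs(im,col,200): print(col,b,plane(c,*b[0],.052).round(4))
arm.move_joints([69.528,28.281,77.091,0,74.628,-5.472]); arm.sleep(.3)
for n in ["scene","top"]:
    im=arm.snapshot(n); o=cv2.imread(f"pics/{n}0.png")[:,:,::-1]
    cv2.imwrite(f"pics/{n}2.png",im[:,:,::-1])
    m=(cv2.absdiff(cv2.GaussianBlur(im,(5,5),0),cv2.GaussianBlur(o,(5,5),0)).max(2)>25).astype(np.uint8)
    k,l,s,ce=cv2.connectedComponentsWithStats(m); print(n,[s[i].tolist() for i in range(1,k) if s[i,4]>5])
    for col in ['red','green','blue']: print(n,col,[b[0] for b in blobs(im,col)])
print(arm.current_t(),arm.current_force(),arm.current_ee_pos())
a=cv2.imread("pics/top2.png")[50:290,160:460]
cv2.imwrite("pics/crop2.png",cv2.resize(a,(750,600),interpolation=2))
E
```

```text
red ((np.float64(371.0), np.float64(137.5)), 456, (np.int32(25), np.int32(24))) [0.562  0.1852 0.052 ]
green ((np.float64(315.5), np.float64(137.5)), 442, (np.int32(24), np.int32(24))) [0.5722 0.1327 0.052 ]
blue ((np.float64(260.1), np.float64(137.4)), 459, (np.int32(25), np.int32(24))) [0.5822 0.0803 0.052 ]
scene []
scene red [(np.float64(368.8), np.float64(163.8)), (np.float64(281.9), np.float64(246.4)), (np.float64(251.8), np.float64(352.9)), (np.float64(133.2), np.float64(383.4)), (np.float64(145.7), np.float64(392.1))]
scene green [(np.float64(363.2), np.float64(178.8)), (np.float64(276.5), np.float64(266.6))]
scene blue [(np.float64(357.3), np.float64(194.4)), (np.float64(270.6), np.float64(287.9))]
top [[0, 384, 19, 16, 253], [26, 392, 15, 8, 72]]
top red [(np.float64(470.0), np.float64(183.1)), (np.float64(239.9), np.float64(193.0)), (np.float64(378.5), np.float64(215.5)), (np.float64(570.6), np.float64(225.5))]
top green [(np.float64(262.0), np.float64(188.2)), (np.float64(399.3), np.float64(207.4))]
top blue [(np.float64(284.0), np.float64(183.5)), (np.float64(419.6), np.float64(199.4))]
15.4917 [-0.29137678 -0.47226838 -0.13673095] [0.16195054 0.60367938 0.21394576]
```

View pics/crop2.png

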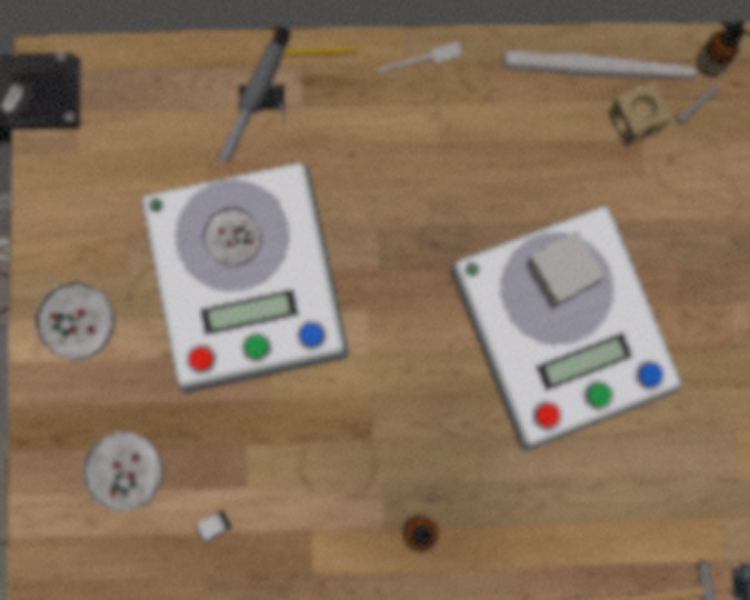

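The crop shows both balances, the tins, ring box, bottle and loupe where they were, and the key centroids are unchanged to within 0.1 px. The only pixels that differ are the gripper at the lower-left edge (row 384 and below). I'm handing it in.

```bash
python3 -c "
from rig import arm
arm.sign_off(); print(arm.current_t())"
```

```text
the job is handed in; nothing more can be done
the job is handed in; nothing more can be done
```

I pressed the green key of the balance carrying the 56 mm tin of stones, at about (0.572, 0.133), using closed fingertips. The fingers stood about 4.5 mm below the released key top for at least 1.6 s, at about 3.5 N; the key counts as pressed from 3 mm. I then released straight up, returned the arm to its start pose, and handed the job in at about 15.5 s.

- **Scene unchanged:** Before-and-after pictures from the scene and top cameras show nothing moved. The balance keys agree to about 0.1 px, and the wrist view agrees to about 0.1 mm. The only difference is the gripper at the edge of the top view.
- **Key travel not seen directly:** I inferred the press from finger height and force, because no camera shows how far the key went down.
- **Readings that disagreed:**
  - Triangulating the two fixed cameras put the key tops about 4 mm low (48 mm instead of 52 mm), so I relied on the given height and force feedback.
  - During the press, force readings scattered by about 0.5–1 N, and there was a sideways force of about 2 N. Nothing shifted.

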